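# Drop spent vials through a lever-lid discard bin

## Task

Press the paddle of the discard bin's lever all the way down so that its lid lifts and both spent vials waiting on the feed tray roll in, then ease the lever back up under your fingers until the lid is fully shut, without letting it slam. Work it with the lever only: do not touch the lid or the vials, and leave everything else on the bench where it stands.

Things in the scene. Friction and masses are not known exactly. Their poses are not given: they have to be found in the camera images.
- bin: Vial discard bin, white plastic, fixed: body 150 mm deep (x), 120 mm wide (y), 156 mm tall, open inside. Origin under the body's middle, z up. Its front, with the lever, faces its own -x; a sloping steel feed tray, 70 mm wide, leads into the mouth from its +x side, reaching 72 mm beyond the body, at most 170 mm high.
- lever (a joint): Angle of the lever on the bin's front, rad: 0 at rest (raised 0.19 above level, lid shut), 0.38 on its lower stop (0.19 below level, lid turned 0.76). Pivot along the bin's y at x = -95 mm, z = 75 mm in its frame. Linked to the lid, whose weight, with a light spring, lifts it again: 4 to 9 N on the paddle. Let go, it slams; a careful hand takes two seconds over the return.
- paddle (a point): Middle of the top face of the lever's broad paddle, the place to press: black ribbed face 40 mm along the bin's x, 62 mm along y. It lies 125 mm out along the lever from its pivot and 12 mm square above that line: 215 mm in front of the bin's origin, 110 mm over the bench at rest, 63 mm when down, going almost straight down. Free space below it.
- lid: Steel lid on the bin, 190 mm long with its tail, 128 mm wide, top 171 mm over the bench when shut. Origin on its hinge (x = -90 mm, z = 166 mm in the bin's frame), z upright when shut. Its rear edge rises to about 280 mm; its skirt shuts off the feed tray. Tail and link rod reach 25 mm in front of the hinge, 100 mm short of the paddle's middle.
- vial_a: Spent capped glass vial, lying across the feed tray: glass 28 mm in diameter, 61 mm long with its cap, 28 g. Origin on its axis, near the middle of the glass; y along the axis towards the cap. The lower one, waiting against the lid's skirt; it rolls into the bin by itself when the lid lifts.
- vial_b: Spent capped glass vial, lying across the feed tray: glass 28 mm in diameter, 61 mm long with its cap, 28 g. Origin on its axis, near the middle of the glass; y along the axis towards the cap. The upper one, waiting behind the other; it follows by itself.
- tipbox_near: Closed pipette-tip box, grey base and clear lid, 122 x 84 x 65 mm, standing beside the bin. Loose; a bystander. Origin under its middle.
- tipbox_side: Closed pipette-tip box, blue base and clear lid, 122 x 84 x 65 mm, to the left. Loose; a bystander. Origin under its middle.
- bottle: Reagent bottle with a screw cap, 62 mm wide, 116 mm tall, standing beside the bin. Loose; a bystander. Origin under its middle.
- beaker: Open glass beaker, 70 mm wide, 85 mm tall. Loose; a bystander. Origin under its middle.
- tube_rack: Small rack of capped tubes, 75 x 130 x 51 mm. Loose; a bystander. Origin under its middle.
- petri: Stack of three clear dishes, 90 mm wide, 43 mm tall. Loose; a bystander. Origin under its middle.
- timer: Flat bench timer, 62 x 66 x 16 mm. Loose; a bystander. Origin under its middle.
Things that resemble listed ones, but are neither listed nor needed, are in the scene too. What is shaped like the vial_b but black or turquoise is not meant. What is shaped like the vial_a but green or purple is not meant.

How it is judged (in metres and radians):
On the way:
1. the lever is pressed all the way down and the lid is fully up (value of joint lever above 0.34 rad), for 0.2 s.
At the end, for the whole second after the job is handed in: Both vials lie at rest inside the bin (below 80 mm over its underside, within its walls), the lever is back up (within 0.03 rad of rest) and the lid is shut (within 0.08 rad) (z of each of vial_a, vial_b in the frame of bin below 0.08 m and x of vial_a in the frame of bin between -0.075 and 0.075 m and y of vial_a in the frame of bin between -0.06 and 0.06 m and linear speed of each of vial_a, vial_b below 0.05 m/s and x of vial_b in the frame of bin between -0.075 and 0.075 m and y of vial_b in the frame of bin between -0.06 and 0.06 m and value of joint lever below 0.03 rad and angle between lid's own z axis and vertical below 0.08 rad); the robot touches nothing.
It fails at once if the lid slams: in the last third of its closing the lever rises faster than 0.8 rad/s (about 0.1 m/s at the paddle) (value of joint lever below 0.12 rad and velocity of joint lever below -0.8 rad/s).
It fails at once if the robot touches the lid (contact force between any of the fingers, the arm and lid above 0.5 N).
It fails at once if the robot touches, lifts or carries a vial (contact force between any of the fingers, the arm and vial_a above 0.3 N or contact force between any of the fingers, the arm and vial_b above 0.3 N or height (world z) of any of vial_a, vial_b above 0.19 m).
It fails at once if a bystander is pushed more than 20 mm or lifted (distance of any of tipbox_near, tipbox_side, bottle, beaker, tube_rack, petri, timer from where it was at the start of the episode above 0.02 m).
It also fails if it takes over 38 s, if anything falls off the work surface, if the arm or the gripper's body presses on something with over 40 N, if the wrist force passes 120 N, or if a joint passes its speed limit or range.

## Robot

A 6-joint arm with a two-finger parallel gripper is mounted at the origin on the work surface. World frame = base frame: x ahead of the robot, y to its left, z up, the work surface at z = 0. Lengths are in mm, angles in rad, forces in N, time in s.
With the tool pointing down it reaches from about 350 to 875 mm from the base axis. Payload 4.2 kg.
Tool frame: the origin (TCP) lies at the very end of the fingers, on their centre line; the grasp point (between the pads) lies 19 mm behind it; z points along the fingers, y is the direction in which the jaws open and shut (so a half turn about z gives the same grasp; the last joint's range is limited). The gripper opens to 85 mm and grips with 20 to 120 N. Pads are 22 mm wide; open, the fingers measure 114 mm over their backs; the gripper's body (76 mm by 85 mm) begins 54 mm behind the grasp point. The pads swing forward as they close: fully open they stand 13 mm farther back than shut.
Start: joints at [1.428, 0.385, 0.008, 0, -1.194, -0.259], TCP at [244.389, 575.216, 231.312] pointing down, gripper open.
Joint ranges: [-3.14, 3.14], [-1.21, 2.06], [-1.07, 1.41], [-3.16, 2.05], [-2.99, -0.16], [-3.1, 3.1]. Speed limits (rad/s): [2.79, 2.79, 3.14, 3.14, 3.14, 3.14].

## Interface

Orientations are given as a unit quaternion [x, y, z, w].
In Python, from bench import arm gives the robot as it stands.
- The arm moves only by the tool apply_moves, never from a script. Its argument "plan" is one flat list of numbers, 5 for each row, row after row: the gripper's target within -1 to 1 (shut at 1, half-way at 0, fully open at -1), then the shift along the world's x, y, z in m, then the turn about the world's z in degrees. A call has 1 to 8 rows; each row is the pose to reach, as a shift and turn from the pose commanded when the call began; what a row does not reach only later rows make up. A row lasts 1/12 s, in which the tool goes at most 41.7 mm and 7.16 degrees, less where a joint would pass 70% of its speed; a pose out of reach is approached as far as the arm can. A call with a gripper value outside its range is refused whole. The fingers move at their own pace and stop on an object; the grip force is fixed at half the most. Time passes only in rows, so rows that repeat a pose let the fingers close. It gives the time, the measured TCP pose, the force and the opening at its end, in the units of the state.
- arm.read_state(): the state, without advancing time (a new reading comes with each control period).
- arm.get_image(name): name is "scene" or "top"; returns a dict with "color" (480x640x3 uint8, red, green, blue), "range_z" (480x640 float32, mm along the optical axis (not along the pixel's ray), 0 where there is no reading), "camera_matrix" (3x3 intrinsics, pixels), "k1" (the pictures are not rectified: a ray, as slopes to the right and down, at radius r is drawn at 1 + k1 r^2 times it, then the intrinsics apply), "camera_from_world" (4x4, takes a point from world to camera coordinates). Camera axes: x right, y down, z forward; pixel columns grow to the right and rows downward; lengths in mm; the calibration is good to about 2 mm. A picture is of the moment at which its call begins.
- arm.job_done(): hands the job in, once; it reports no verdict.
The state is a dict: "clock": time; "joints": joint angles; "joint_vel": joint speeds; "joint_efforts": joint torques, N m; "position": TCP position; "ee_rot": TCP orientation; "contact_force": force on the tool from outside, world axes, zero at the start; "wrist_torque": the same for the moment, N m; "gripper_width": finger opening in mm.
Only numpy, scipy, OpenCV 4.12 (cv2) and the standard library are available. Lean on these libraries where they do the work, as an engineer would, in place of code of your own. Each camera call takes 0.05 s, during which the arm holds its last target.

## Working session

There is one attempt and no reset: what is moved stays moved. The work goes in short steps, Python scripts to look and compute and a tool call to move; the robot and the scene stay as the last step left them, time stands still between calls to the robot, and variables do not carry over. Pictures are saved under pics/ and viewed, and the job is handed in when it is done.

Besides the shell and the picture viewer there is one more tool, called as name(argument=value, ...) on one line, values as JSON. apply_moves: Moves the arm, as the interface text tells. Its arguments: {"type":"object","properties":{"plan":{"type":"array","items":{"type":"number"}}},"required":["plan"]}

```bash
mkdir -p pics
python3 - <<'E'
from bench import arm
import cv2,numpy as np
print(arm.read_state())
for n in("scene","top"):
    d=arm.get_image(n); cv2.imwrite(f"pics/{n}0.png",d["color"][:,:,::-1]); np.savez(f"{n}0.npz",**d)
    print(n,d["camera_matrix"],d["k1"],d["camera_from_world"])
E
ls
```

```text
{'clock': 0.0, 'joints': array([ 1.42757534e+00,  3.85582160e-01,  6.64101012e-03, -5.22358059e-04,
       -1.19399420e+00, -2.58565730e-01]), 'joint_vel': array([ 0.00138863,  0.00016482,  0.0005042 , -0.00105231,  0.00054488,
       -0.00089959]), 'joint_efforts': array([ 3.42716123e-05, -3.92289233e+01,  1.88409340e+01,  4.18656081e+00,
       -4.58882569e-03,  6.72280663e-06]), 'position': array([244.1831944 , 574.69802785, 230.20860063]), 'ee_rot': array([ 9.79868882e-01, -1.99639104e-01, -1.80702697e-04,  1.08172557e-03]), 'contact_force': array([ 0.23491217, -0.35777285,  0.31273779]), 'wrist_torque': array([-0.03498435, -0.01118541, -0.05954618]), 'gripper_width': 85.37181588020901}
scene [[435.66488519   0.         317.75324253]
 [  0.         435.66488519 237.55146958]
 [  0.           0.           1.        ]] 0.00420870256927519 [[ 5.60676522e-01  8.28023321e-01 -4.38374875e-03 -2.84896281e+02]
 [ 6.06075289e-01 -4.13985382e-01 -6.79182485e-01 -2.40443474e+02]
 [-5.64193744e-01  3.78144792e-01 -7.33956358e-01  1.32995176e+03]
 [ 0.00000000e+00  0.00000000e+00  0.00000000e+00  1.00000000e+00]]
top [[491.96361744   0.         316.88856574]
 [  0.         491.96361744 241.24589586]
 [  0.           0.           1.        ]] -0.13660858697673836 [[ 4.99378109e-03 -9.99975282e-01  4.94954398e-03 -1.50676669e+01]
 [-9.84938893e-01 -5.77402461e-03 -1.72806358e-01  5.55746869e+02]
 [ 1.72830665e-01 -4.01204125e-03 -9.84943381e-01  1.22372866e+03]
 [ 0.00000000e+00  0.00000000e+00  0.00000000e+00  1.00000000e+00]]
pics
scene0.npz
top0.npz
```

View pics/scene0.png

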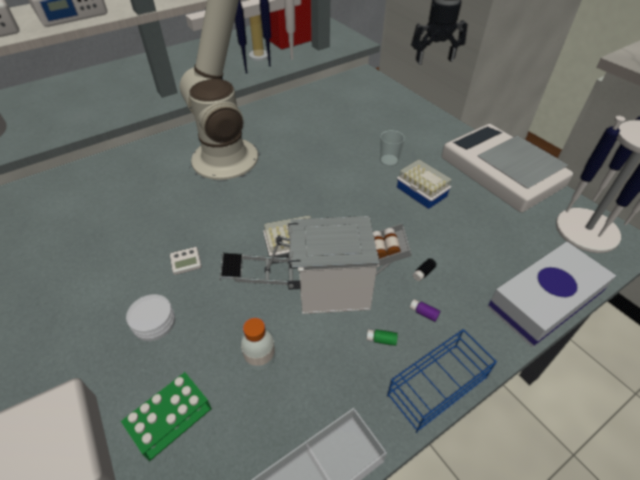

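View pics/top0.png

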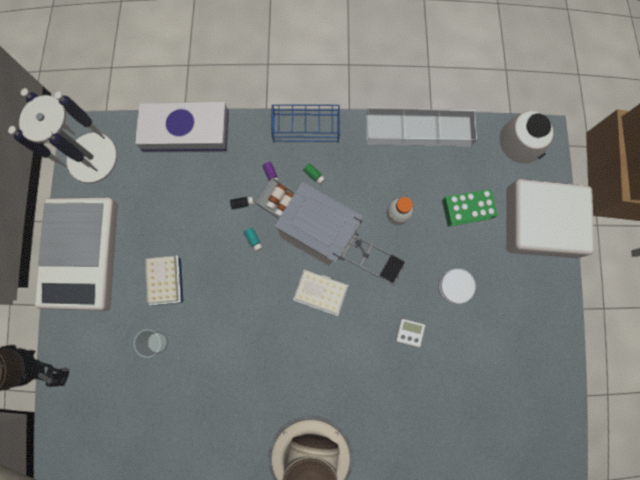

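The scene view shows the black paddle at (232,265), the bin lid at (333,240), and the two brown vials on the tray at (386,243). In the top view the paddle is at (392,268), the lid at (319,220), and the vials at (279,198). The black, turquoise, green and purple vials lie loose on the bench. Next I'll measure the paddle and the bin axis.

```bash
cat > h.py <<'E'
import numpy as np,cv2
def undist(d,uv):
    K=d["camera_matrix"];uv=np.atleast_2d(np.asarray(uv,float))
    p=cv2.undistortPoints(uv.reshape(-1,1,2),K,np.array([float(d["k1"]),0,0,0])).reshape(-1,2)
    return p
def ray_plane(d,uv,z):
    T=d["camera_from_world"];R=T[:3,:3];t=T[:3,3];c=-R.T@t
    p=undist(d,uv);r=np.c_[p,np.ones(len(p))]@R
    return c+r*((z-c[2])/r[:,2])[:,None]
def depth_pt(d,uv):
    T=d["camera_from_world"];R=T[:3,:3];t=T[:3,3]
    uv=np.atleast_2d(np.asarray(uv)).astype(int)
    z=d["range_z"][uv[:,1],uv[:,0]];p=undist(d,uv)
    return (np.c_[p,np.ones(len(p))]*z[:,None]-t)@R
E
python3 - <<'E'
from h import *
D={n:dict(np.load(n+"0.npz")) for n in("scene","top")}
C={"scene":(232,265),"top":(392,268)}
for n,d in D.items():
    g=d["color"].max(2); m=(g<45).astype(np.uint8)
    k,l,s,c=cv2.connectedComponentsWithStats(m)
    u,v=C[n];i=l[v,u];print(n,i,s[i],c[i])
    ys,xs=np.where(l==i);P=depth_pt(d,np.c_[xs,ys]);print("depth median",np.median(P,0), np.percentile(P[:,2],[5,50,95]))
    r=cv2.minAreaRect(np.c_[xs,ys].astype(np.float32));b=cv2.boxPoints(r)
    print(ray_plane(d,[c[i]],110), ray_plane(d,b,110).round(1).tolist())
    a=ray_plane(d,b,110);print([np.linalg.norm(a[j]-a[j-1]).round(1) for j in range(4)])
# lid top
d=D["top"];
ys,xs=np.mgrid[150:290,240:420];uv=np.c_[xs.ravel(),ys.ravel()];P=depth_pt(d,uv)
m=(abs(P[:,2]-171)<5);Q=P[m];print("lid",m.sum(),np.median(Q,0));r=cv2.minAreaRect(Q[:,:2].astype(np.float32));print(r,cv2.boxPoints(r))
E
python3 - <<'E'
import cv2
a=cv2.imread('pics/top0.png')[150:310,230:430];cv2.imwrite('pics/topc.png',cv2.resize(a,None,fx=4,fy=3.7,interpolation=2)[:600])
a=cv2.imread('pics/scene0.png')[200:330,210:430];cv2.imwrite('pics/scenec.png',cv2.resize(a,None,fx=3.6,fy=3.6,interpolation=2))
E
```

```text
scene 13 [222 254  19  22 379] [231.2005277  264.68337731]
depth median [ 480.96309224 -196.8715932   112.30438761] [108.75009631 112.30438761 116.01102896]
[[ 478.69783011 -196.54228868  110.        ]] [[441.3, -199.6, 110.0], [462.8, -168.0, 110.0], [513.2, -193.9, 110.0], [492.6, -224.2, 110.0]]
[np.float64(56.9), np.float64(38.2), np.float64(56.7), np.float64(36.6)]
top 37 [381 257  22  25 195] [391.71282051 268.41538462]
depth median [ 479.23138774 -194.84568871  111.62250231] [107.45524377 111.62250231 115.65311008]
[[ 478.62354835 -195.1398352   110.        ]] [[462.4, -167.8, 110.0], [510.7, -194.6, 110.0], [495.3, -223.0, 110.0], [447.1, -196.1, 110.0]]
[np.float64(32.1), np.float64(55.2), np.float64(32.3), np.float64(55.2)]
lid 3806 [582.64006359 -14.0403346  170.20800868]
((592.5442504882812, 1.66064453125), (257.99053955078125, 129.04605102539062), 59.619972229003906) [[ 471.64368  -76.99086]
 [ 582.97046 -142.25372]
 [ 713.4448    80.31215]
 [ 602.11804  145.57501]]
```

View pics/topc.png

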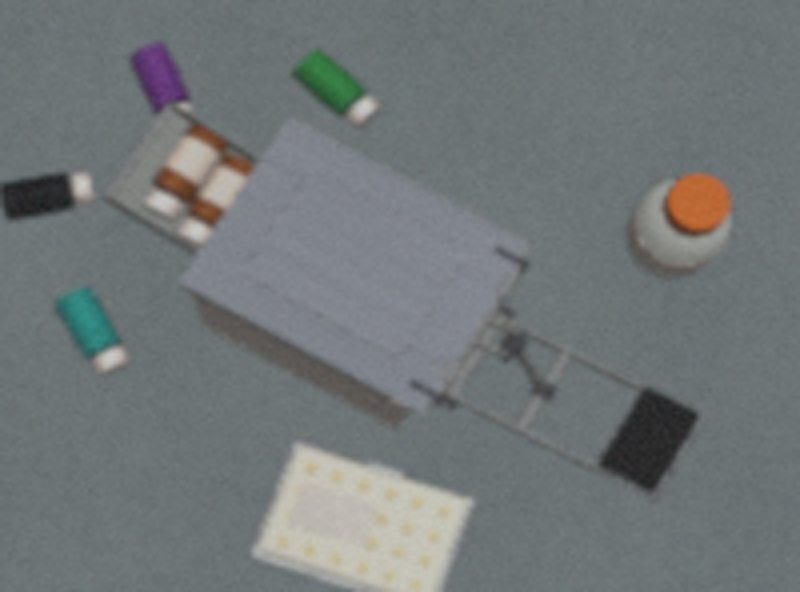

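View pics/scenec.png

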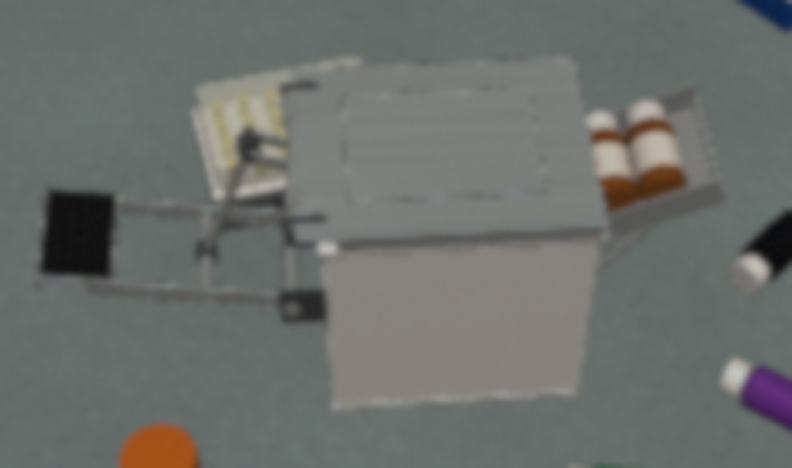

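The two views agree on the paddle. It is at about (479,-196,111) against a given height of 110, measures about 57x37 mm against 62x40, and the bin's +x axis runs at about 59.6°. The bin origin then works out to about (588,-11), which fits the lid. The only two brown vials sit in the tray at top-view (279,198), so those are the ones meant.

I'll travel with the fingers shut and stay at z≈230, with the jaw axis along the bin's y, which needs a turn of about -97°.

apply_moves(plan=[1,0.0117,-0.0383,0,-6,1,0.0234,-0.0766,0,-12,1,0.0351,-0.1149,0,-18,1,0.0468,-0.1532,0,-24,1,0.0585,-0.1915,0,-30,1,0.0702,-0.2298,0,-36,1,0.0819,-0.2681,0,-42,1,0.0936,-0.3064,0,-48])

```text
clock: 0.77
position: [337.8, 266.7, 231.1]
ee_rot: [0.813, -0.583, -0.0, 0.0]
contact_force: [1.0, 0.0, 0.4]
gripper_width: 0.3
```

apply_moves(plan=[1,0.0117,-0.0383,0,-6,1,0.0234,-0.0766,0,-12,1,0.0351,-0.1149,0,-18,1,0.0468,-0.1532,0,-24,1,0.0585,-0.1915,0,-30,1,0.0702,-0.2298,0,-36,1,0.0819,-0.2681,0,-42,1,0.0936,-0.3064,0,-49])

```text
clock: 1.43
position: [431.4, -39.6, 231.3]
ee_rot: [-0.498, 0.867, 0.0, 0.0]
contact_force: [0.6, 0.7, -0.4]
gripper_width: 0.2
```

apply_moves(plan=[1,0.0116,-0.0383,0,0,1,0.0232,-0.0766,0,0,1,0.0348,-0.1149,0,0,1,0.0464,-0.1594,0,0,1,0.0464,-0.1594,0,0,1,0.0464,-0.1594,0,0])

```text
clock: 1.93
position: [477.7, -199.1, 230.1]
ee_rot: [-0.498, 0.867, 0.001, -0.001]
contact_force: [-0.4, 0.6, 0.1]
gripper_width: -0.3
```

Run:
```python
from bench import arm
import cv2,numpy as np
print(arm.read_state())
for n in("scene","top"):
    d=arm.get_image(n); np.savez(f"{n}1.npz",**d)
    a=d["color"][:,:,::-1]; a=a[160:330,170:430] if n=="scene" else a[140:320,230:470]
    cv2.imwrite(f"pics/{n}1.png",cv2.resize(a,None,fx=3,fy=3,interpolation=2))
```

```text
{'clock': 1.9333, 'joints': array([-8.10865548e-02,  2.03815457e-01, -2.52709393e-01, -1.72451744e-04,
       -1.11642844e+00, -4.47442813e-01]), 'joint_vel': array([ 0.05948971, -0.03643783, -0.03726062, -0.00956129, -0.00414321,
       -0.0171031 ]), 'joint_efforts': array([ -1.06303968, -28.62735629,  18.71742368,   4.22115952,
         0.03047595,   0.09353522]), 'position': array([ 477.73178466, -199.10325226,  230.14060632]), 'ee_rot': array([-4.97830289e-01,  8.67273794e-01,  6.74743512e-04, -8.44887495e-04]), 'contact_force': array([-0.38350056,  0.59388269,  0.06142801]), 'wrist_torque': array([ 0.04605129, -0.0214321 ,  0.0121697 ]), 'gripper_width': -0.3460198884768001}
```

View images.

View pics/scene1.png

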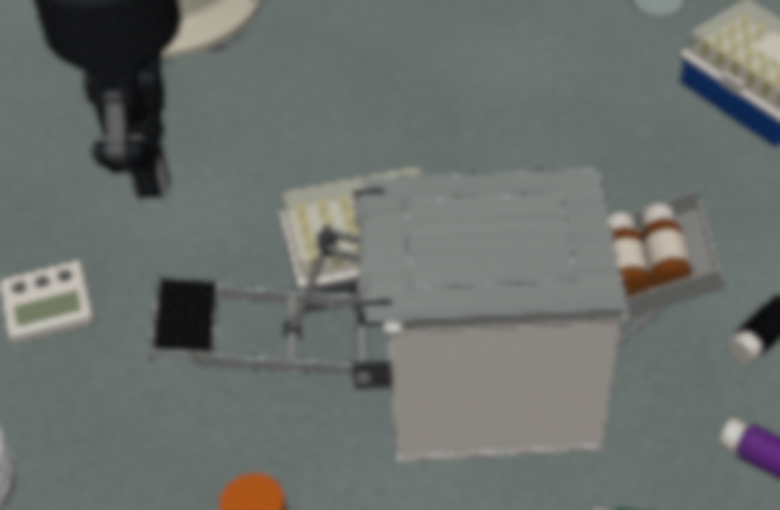

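View pics/top1.png

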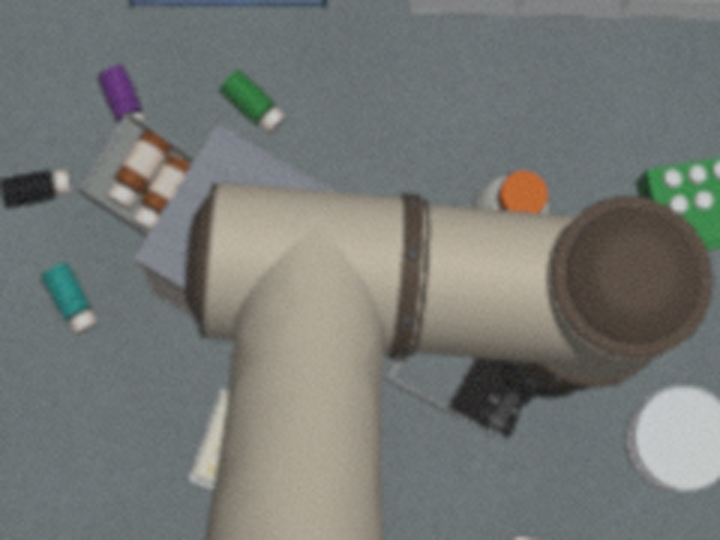

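The fingertips are above the paddle at (148,180) in the scene crop, and the paddle is at (185,315). In the top crop the arm's elbow is over the lid at (200-400,260). I need to check its height before the lid rises.

Run:
```python
from h import *
d=dict(np.load("top1.npz"))
for x,y in [(220,260),(300,260),(400,280),(500,280),(640,270),(300,450),(210,290)]:
    u,v=230+x/3,140+y/3
    print((x,y),depth_pt(d,[(u,v)]).round(0))
d=dict(np.load("scene1.npz"))
import cv2
cv2.imwrite("pics/scene1full.png",d["color"][:,:,::-1])
```

```text
(220, 260) [[488.  11. 570.]]
(300, 260) [[487. -30. 575.]]
(400, 280) [[477. -80. 572.]]
(500, 280) [[ 478. -131.  567.]]
(640, 270) [[ 479. -198.  589.]]
(300, 450) [[387. -28. 625.]]
(210, 290) [[473.  16. 567.]]
```

View pics/scene1full.png

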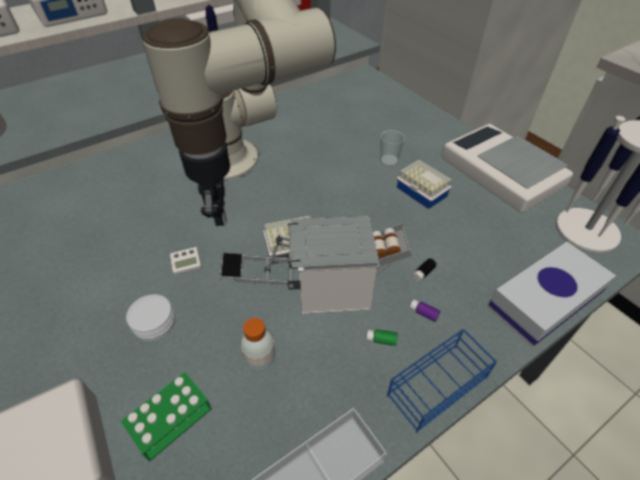

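The wrist tube's underside is at about 485 mm now and would be at about 315 mm with the lever down. The lid beneath it rises only to about 225 mm, so it clears. I'll descend to just above the paddle.

apply_moves(plan=[1,0,0,-0.02,0,1,0,0,-0.05,0,1,0,0,-0.08,0,1,0,0,-0.1,0,1,0,0,-0.105,0,1,0,0,-0.105,0,1,0,0,-0.105,0])

```text
clock: 2.62
position: [478.9, -196.2, 127.5]
ee_rot: [-0.501, 0.866, -0.001, 0.001]
contact_force: [0.2, -0.3, -0.1]
gripper_width: 0.4
```

Run:
```python
from bench import arm
import cv2,numpy as np
s=arm.read_state();print(s["position"],s["contact_force"],s["clock"])
d=arm.get_image("scene"); np.savez("scene2.npz",**d)
a=d["color"][:,:,::-1][190:330,170:430]
cv2.imwrite("pics/scene2.png",cv2.resize(a,None,fx=3,fy=3,interpolation=2))
```

```text
[ 478.86151592 -196.24586885  127.52802369] [ 0.16096924 -0.26486513 -0.05072066] 2.6167
```

View pics/scene2.png

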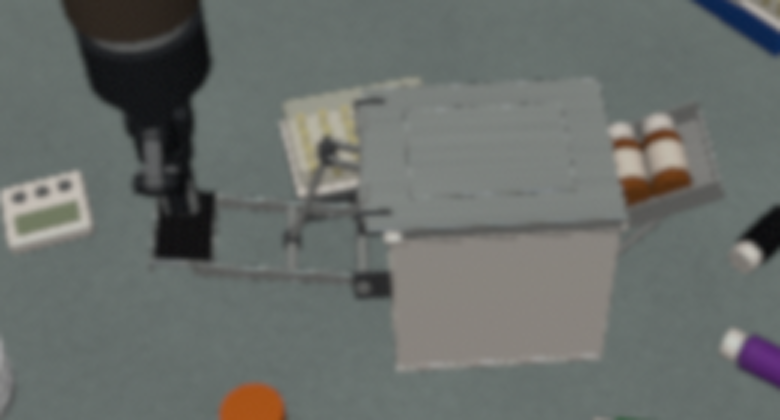

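The fingertips at (183,215) are just above the paddle's middle at (184,226), about 16 mm clear. I'll press now.

apply_moves(plan=[1,0,0,-0.006,0,1,0,0,-0.012,0,1,0,0,-0.016,0,1,0,0,-0.02,0,1,0,0,-0.024,0,1,0,0,-0.028,0,1,0,0,-0.032,0,1,0,0,-0.036,0])

```text
clock: 3.33
position: [477.9, -198.1, 91.0]
ee_rot: [-0.5, 0.866, -0.001, -0.0]
contact_force: [-1.9, -3.2, 6.8]
gripper_width: -0.2
```

apply_moves(plan=[1,0,0,-0.004,0,1,0,0,-0.008,0,1,0,0,-0.012,0,1,0,0,-0.016,0,1,0,0,-0.02,0,1,0,0,-0.024,0,1,0,0,-0.026,0,1,0,0,-0.026,0])

```text
clock: 4.0
position: [478.0, -198.0, 64.9]
ee_rot: [-0.5, 0.866, -0.001, -0.0]
contact_force: [-1.8, -4.4, 7.0]
gripper_width: -0.3
```

Run:
```python
from bench import arm
import cv2,numpy as np
s=arm.read_state();print(s["position"],s["contact_force"],s["clock"])
d=arm.get_image("scene"); np.savez("scene3.npz",**d)
a=d["color"][:,:,::-1][170:330,170:430]
cv2.imwrite("pics/scene3.png",cv2.resize(a,None,fx=3,fy=3,interpolation=2))
```

```text
[ 477.99768736 -198.00434056   64.93533659] [-1.7835096  -4.38570871  7.00491604] 4.0
```

View pics/scene3.png

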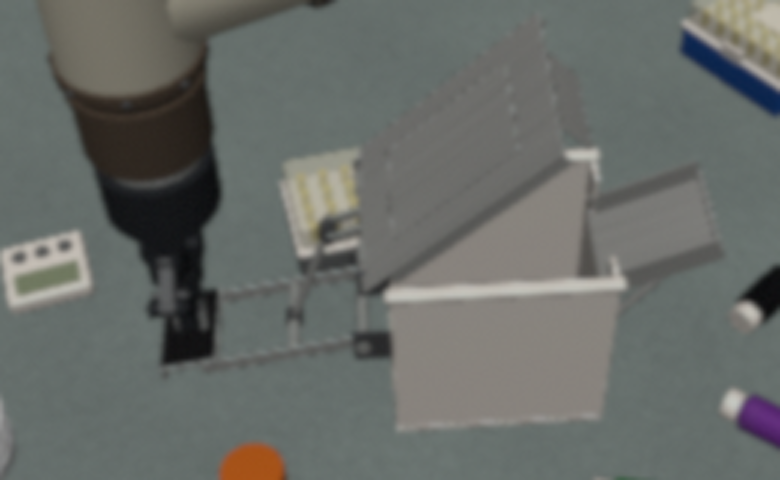

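The lid is up, the tray at (650,215) is empty, and both vials have rolled in. The force is still only spring-level, so I'll push a little further to be sure the lever is on its stop, and hold there.

apply_moves(plan=[1,0,0,-0.001,0,1,0,0,-0.002,0,1,0,0,-0.003,0,1,0,0,-0.003,0,1,0,0,-0.003,0,1,0,0,-0.003,0])

```text
clock: 4.55
position: [478.1, -198.0, 63.8]
ee_rot: [-0.5, 0.866, -0.001, -0.0]
contact_force: [-4.9, -3.7, 17.5]
gripper_width: -0.2
```

The force jumped to 17.5 N at z=63.8, so the lever is on its stop. I'll hold, then check the tray from both views before raising.

apply_moves(plan=[1,0,0,0,0,1,0,0,0,0,1,0,0,0,0,1,0,0,0,0,1,0,0,0,0,1,0,0,0,0,1,0,0,0,0,1,0,0,0,0])

```text
clock: 5.22
position: [478.1, -198.0, 63.9]
ee_rot: [-0.5, 0.866, -0.001, -0.0]
contact_force: [-5.9, -2.8, 17.3]
gripper_width: 0.0
```

Run:
```python
from bench import arm
import cv2,numpy as np
s=arm.read_state();print(s["position"],s["contact_force"],s["clock"])
o=[]
for n in("scene","top"):
    d=arm.get_image(n); a=d["color"][:,:,::-1]; a=a[170:330,230:430] if n=="scene" else a[140:300,230:430]
    o.append(cv2.resize(a,None,fx=1.9,fy=1.9,interpolation=2))
cv2.imwrite("pics/both4.png",np.hstack(o))
```

```text
[ 478.12366297 -198.03692621   63.86844454] [-5.90390361 -2.79230357 17.30594902] 5.2167
```

View pics/both4.png

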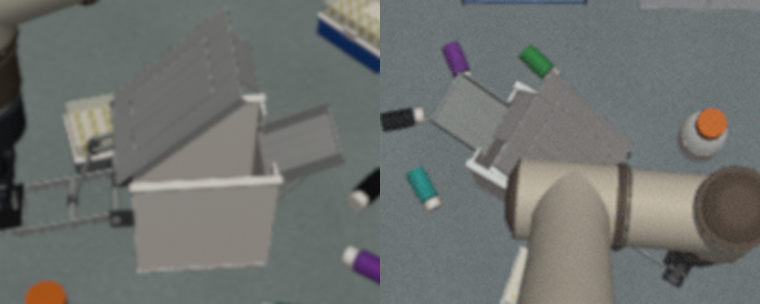

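Both views show the tray empty, at (300,145) left and (470,115) right. I'll ease the lever up at about 24 mm/s, slower near the end.

apply_moves(plan=[1,0,0,0.001,0,1,0,0,0.003,0,1,0,0,0.005,0,1,0,0,0.007,0,1,0,0,0.009,0,1,0,0,0.011,0,1,0,0,0.013,0,1,0,0,0.015,0])

```text
clock: 5.98
position: [478.1, -197.1, 76.6]
ee_rot: [-0.5, 0.866, -0.0, 0.0]
contact_force: [-1.4, -4.1, 5.2]
gripper_width: 0.0
```

apply_moves(plan=[1,0,0,0.002,0,1,0,0,0.004,0,1,0,0,0.006,0,1,0,0,0.008,0,1,0,0,0.01,0,1,0,0,0.012,0,1,0,0,0.014,0,1,0,0,0.016,0])

```text
clock: 6.65
position: [478.7, -196.2, 92.5]
ee_rot: [-0.5, 0.866, -0.0, 0.001]
contact_force: [0.4, 2.7, 4.8]
gripper_width: 0.2
```

apply_moves(plan=[1,0,0,0.0015,0,1,0,0,0.003,0,1,0,0,0.0045,0,1,0,0,0.006,0,1,0,0,0.0075,0,1,0,0,0.009,0,1,0,0,0.0105,0,1,0,0,0.012,0])

```text
clock: 7.32
position: [478.2, -197.0, 104.5]
ee_rot: [-0.5, 0.866, -0.0, 0.0]
contact_force: [0.9, 3.6, 3.7]
gripper_width: 0.1
```

apply_moves(plan=[1,0,0,0.001,0,1,0,0,0.002,0,1,0,0,0.003,0,1,0,0,0.004,0,1,0,0,0.005,0,1,0,0,0.006,0,1,0,0,0.007,0,1,0,0,0.008,0])

```text
clock: 7.98
position: [477.7, -197.0, 112.3]
ee_rot: [-0.5, 0.866, 0.0, -0.0]
contact_force: [1.3, 0.4, 0.8]
gripper_width: 0.1
```

The force fell to about zero at z=112 without a jump, so the paddle is back at rest. I'll lift slowly, then clear away.

apply_moves(plan=[1,0,0,0.001,0,1,0,0,0.002,0,1,0,0,0.003,0,1,0,0,0.005,0,1,0,0,0.008,0,1,0,0,0.012,0,1,0,0,0.02,0,1,0,0,0.03,0])

```text
clock: 8.65
position: [477.6, -197.0, 142.7]
ee_rot: [-0.5, 0.866, 0.0, -0.001]
contact_force: [-0.1, -0.4, -0.3]
gripper_width: -0.3
```

apply_moves(plan=[1,0,0,0.02,0,1,0,0,0.05,0,1,0,0,0.08,0,1,0,0.03,0.1,0,1,-0.01,0.065,0.1,0,1,-0.02,0.1,0.1,0,1,-0.03,0.135,0.1,0,1,-0.04,0.17,0.1,0])

```text
clock: 9.32
position: [437.4, -25.7, 243.6]
ee_rot: [-0.5, 0.866, -0.0, 0.001]
contact_force: [0.9, 0.3, -0.5]
gripper_width: -0.1
```

apply_moves(plan=[1,-0.01,0.035,0,0,1,-0.02,0.07,0,0,1,-0.03,0.105,0,0,1,-0.04,0.14,0,0,1,-0.05,0.175,0,0,1,-0.06,0.21,0,0,1,-0.06,0.21,0,0,1,-0.06,0.21,0,0])

```text
clock: 9.98
position: [377.5, 184.7, 243.3]
ee_rot: [-0.502, 0.865, 0.0, 0.001]
contact_force: [0.2, -0.8, 0.1]
gripper_width: 0.1
```

Run:
```python
from bench import arm
from h import *
s=arm.read_state();print(s["position"],s["contact_force"],s["clock"])
D={}
for n in("scene","top"):
    d=arm.get_image(n); D[n]=d;a=d["color"][:,:,::-1];cv2.imwrite(f"pics/{n}9.png",a)
for n,(u,v) in {"scene":(232,265),"top":(392,268)}.items():
    d=D[n];l=cv2.connectedComponentsWithStats((d["color"].max(2)<45).astype(np.uint8))[1]
    ys,xs=np.where((l==l[v,u])&(l>0));print(n,len(xs),np.median(depth_pt(d,np.c_[xs,ys]),0) if len(xs)<2000 else "")
    d0=dict(np.load(n+"0.npz"))
    print("start/now diff px",(abs(d0["color"].astype(int)-d["color"]).max(2)>40).sum())
d=D["scene"];P=depth_pt(d,[(u,v) for u in range(305,365,6) for v in range(228,256,6)])
print("lid top z",np.median(P[:,2]),P[:,2].std())
pl=np.linalg.lstsq(np.c_[P[:,:2],np.ones(len(P))],P[:,2],rcond=None)[0];print("lid tilt",np.hypot(*pl[:2]))
```

```text
[377.51472033 184.66811364 243.30683358] [ 0.16073255 -0.81527683  0.08687706] 9.9833
scene 376 [ 480.81379091 -196.76672303  112.16212258]
start/now diff px 6561Traceback (most recent call last):
  File "<stdin>", line 9, in <module>
  File "h.py", line 13, in depth_pt
    z=d["range_z"][uv[:,1],uv[:,0]];p=undist(d,uv)
                                      ~~~~~~^^^^^^
  File "h.py", line 4, in undist
    p=cv2.undistortPoints(uv.reshape(-1,1,2),K,np.array([float(d["k1"]),0,0,0])).reshape(-1,2)
      ~~~~~~~~~~~~~~~~~~~^^^^^^^^^^^^^^^^^^^^^^^^^^^^^^^^^^^^^^^^^^^^^^^^^^^^^^^
cv2.error: OpenCV(4.12.0) /io/opencv/modules/calib3d/src/undistort.dispatch.cpp:347: error: (-215:Assertion failed) CV_IS_MAT(_src) && CV_IS_MAT(_dst) && (_src->rows == 1 || _src->cols == 1) && (_dst->rows == 1 || _dst->cols == 1) && _src->cols + _src->rows - 1 == _dst->rows + _dst->cols - 1 && (CV_MAT_TYPE(_src->type) == CV_32FC2 || CV_MAT_TYPE(_src->type) == CV_64FC2) && (CV_MAT_TYPE(_dst->type) == CV_32FC2 || CV_MAT_TYPE(_dst->type) == CV_64FC2) in function 'cvUndistortPointsInternal'
```

View pics/scene9.png

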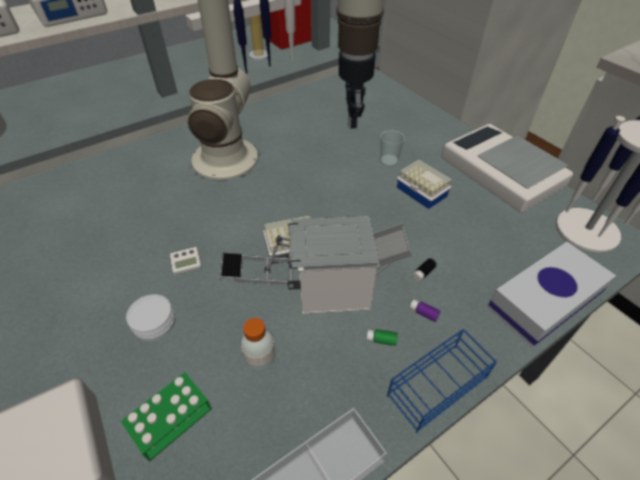

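View pics/top9.png

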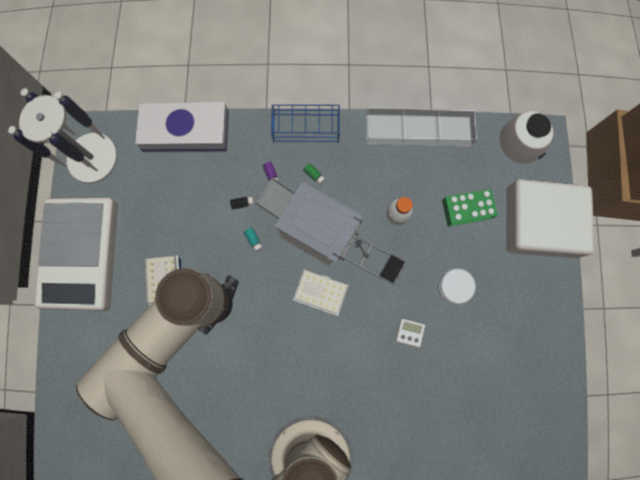

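Both views show the lid shut at scene (333,240), the tray empty at (395,245), the paddle back at (232,265), and the bystanders unmoved. The top paddle mask failed because the pixel I picked was empty. I'll check the lid tilt and then hand in.

Run:
```python
from bench import arm
from h import *
uv=[(u,v) for u in range(305,365,3) for v in range(228,256,3)]
for d in (dict(np.load("scene0.npz")),arm.get_image("scene")):
    P=depth_pt(d,uv);pl=np.linalg.lstsq(np.c_[P[:,:2],np.ones(len(P))],P[:,2],rcond=None)[0]
    print("lid z",np.median(P[:,2]),"tilt",np.hypot(*pl[:2]))
print(arm.job_done())
```

```text
lid z 171.5962113448457 tilt 0.835589717938072
lid z 171.50312930824697 tilt 0.012636991009541965
the job is handed in; nothing more can be done
None
```

The job is done and handed in at about 10 s of the 38 s allowed; no verdict is reported. With shut fingers I pressed the paddle onto its lower stop and held it there for over half a second. I then eased it up over about 2.7 s and moved the arm clear.

**Last checks**
- **Stop reached:** the force rose to 17 N at z ≈ 64 mm, where the paddle should be when down.
- **Vials:** the tray is empty in both views. I infer that both are inside the bin, because the cameras cannot see in.
- **Return:** the force faded smoothly from about 5 N to 0 at z ≈ 112 mm, with no jump that would suggest a slam.
- **Paddle:** its measured height is 112.2 mm, against 112.3 mm at the start.
- **Lid:** its top is at 171.5 mm, tilted about 0.013 rad.
- **Bystanders:** none shows any shift by eye in the two final pictures; I did not measure their positions.

**Checks that failed or disagreed**
- The final paddle check in the top view failed because its mask was empty at the pixel I picked, so only the scene view confirms the paddle.
- The tilt fit on the starting picture gave 0.84 rad, which is impossible for a shut lid. Bad depth readings are the likely cause, though I did not check. The median height of 171.6 mm from the same data was right.

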